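Ready the tea tray: mug, infuser and kettle

ROBOT

A 7-joint arm with a two-finger parallel gripper is mounted at the origin on the work surface. World frame = base frame: x ahead of the robot, y to its left, z up, the work surface at z = 0. Lengths are in m, angles in rad, forces in N, time in s.
With the tool pointing down it reaches from about 0.4 to 0.85 m from the base axis. Payload 10.4 kg.
Tool frame: the origin (TCP) lies between the finger pads; the fingertips stand ahead of it and the grasp point (between the pads) lies 5 mm behind it (manip.tip_extent is the z of the fingertips in the tool frame, in m); z points along the fingers, y is the line along which they close (so a half turn about z gives the same grasp; the last joint's range is limited). The gripper opens to 85 mm and grips with 20 to 120 N. Pads are 22 mm wide; open, the fingers measure 114 mm over their backs; the gripper's body (76 mm by 85 mm) begins 54 mm behind the grasp point. The pads swing forward as they close: fully open they stand 13 mm farther back than shut.
Start: joints at [-1.24, 0.332, -0.065, 1.46, 0.022, 1.35, -0.088], TCP at [0.217, 0.586, 0.245] pointing down, gripper open.
Joint ranges: [-2.6, 2.6], [-0.5, 2.12], [-1.47, 1.34], [0.16, 2.42], [-1.27, 4.41], [0.06, 2.06], [-2.6, 2.6]. Speed limits (rad/s): [2.22, 2.22, 2.79, 2.79, 3.14, 3.14, 3.14].

INTERFACE

Orientations are given as a unit quaternion [x, y, z, w].
In Python, from workcell import status, viewer, manip gives the robot as it stands.
- The arm moves only by the tool play_rows, never from a script. Its argument "plan" is one flat list of numbers, 7 for each row, row after row: the turn, a rotation vector about the tool's x, y, z in degrees, then the shift along the tool's x, y, z in m, then the opening, from 0 (shut) to 1 (fully open). In form: [ax, ay, az, dx, dy, dz, grip, ax, ay, az, dx, dy, dz, grip, ...]. A call has 1 to 20 rows; each row is the pose to reach, as a shift and turn from the pose commanded when the call began, along the tool's axes at that moment; what a row does not reach only later rows make up. A row lasts 1/8 s, in which the tool goes at most 62.5 mm and 10.7 degrees, less where a joint would pass 70% of its speed; a pose out of reach is approached as far as the arm can. A call with a gripper value outside its range is refused whole. The fingers move at their own pace and stop on an object; "squeeze" is the grip in N (left out, the last holds). Time passes only in rows, so rows that repeat a pose let the fingers close. It gives the time, the measured TCP pose, the force, the opening and the grip force at its end, in the units of the state.
- status.get_obs(): the state, without advancing time (a new reading comes with each control period).
- viewer.camera(name): name is "side" or "top" or "wrist"; returns the picture (384x512x3 uint8, red, green, blue); there is no depth.
- viewer.camera_model(name): a dict with "fx", "fy", "cx", "cy" (pixels), "R" (3x3) and "t" (3): a world point X has camera coordinates R X + t. Camera axes: x right, y down, z forward; pixel columns grow to the right and rows downward; lengths in m; the calibration is good to about 2 mm. A picture is of the moment at which its call begins: read the wrist's pose just before it. camera_model takes no time and is no camera call; for the wrist camera it gives the pose at the moment of the call.
- manip.hand_in(): hands the job in; it is judged then, once.
The state is a dict: "clock": time; "joint_pos": joint angles; "joint_velocities": joint speeds; "tau": joint torques, N m; "position": TCP position; "ee_rot": TCP orientation; "ft_force": force on the tool from outside, world axes, zero at the start; "torque": the same for the moment, N m; "grip_width": opening from 0.0 (shut) to 1.0 (fully open); "grasp_force": force on a finger pad.
Only numpy, scipy, OpenCV 4.12 (cv2) and the standard library are available. Lean on these libraries where they do the work, as an engineer would, in place of code of your own. Each camera call takes 0.05 s, during which the arm holds its last target. There are 200 camera calls.

TASK

Get a cup of tea under way: stand the wider of the two glass mugs upright and wholly on the cork coaster on the tray, then lift the tea infuser up and off its hook and seat it in that mug until its flange rests on the rim. Last, press the kettle's thumb switch down until it clicks over and stays down. Do not drop the infuser or tip the mug, and leave the other loose things where they stand.

Things in the scene. Friction and masses are not known exactly. Their poses are not given: they have to be found in the camera images.
- mug: the wider glass mug, to be used: straight round wall 68 mm outside, 60 mm inside, 92 mm tall, with a 12 mm cork bottom of 66 mm diameter; glass handle on its +y side (9 mm thick bow, reaching 63 mm from the axis, between 23 and 79 mm up). Stands upright on the dresser at the start, 0.26 kg (give or take). Origin at the centre of its underside, z up.
- mug_rim (a point): centre of the wider mug's mouth, at the height of its rim, 92 mm above its underside
- narrow_mug: bystander: the narrower, taller glass mug with cork bottom, 50 mm outside, 42 mm inside, 106 mm tall, handle on its +y side; the infuser does not fit it. It and the wider mug may stand in either of two places. Origin at the centre of its underside.
- tray: fixed wooden tray, 280 mm in its x by 420 mm in its y, floor 8 mm thick, rims 18 mm high. Origin under its centre. Carries the kettle, the sugar dispenser and the coaster.
- coaster_top (a point): centre of the top face of the round cork coaster (96 mm across, 4 mm thick) fixed on the tray floor; its top is 12 mm above the dresser
- hook_stand: fixed stand: wooden base, steel post 245 mm tall 90 mm to +x of the hook's seat. A 6 mm steel arm runs from it at 233 mm height to -x, slopes down to the seat and turns up to a tip 22 mm to -x of the seat, 13 mm above it. To free the infuser lift it 15 to 35 mm (more and its flange meets the hook), then draw it 50 mm or more to the stand's -x. Origin on the dresser straight below the seat.
- hook_seat (a point): lowest point of the hook's rod axis, 215 mm above the dresser, where the infuser's arch hangs
- infuser: steel tea infuser on the hook, 0.09 kg: closed basket 50 mm across, 55 mm deep; round flange on it 72 mm across, 4 mm thick; from the flange's +-y edges a 6 mm wire arch peaking at 109 mm; on the peak a black grip tab 22 mm (x) by 14 mm (y), 114 to 138 mm above the bottom: pinch it from above across y. The hook runs under the arch along x. Origin: centre of underside; axes as the stand's at first.
- infuser_flange (a point): centre of the underside of the infuser's flange, 55 mm above its bottom; when seated it lies at the mug's rim
- infuser_arch (a point): peak of the infuser's arch (wire axis), 109 mm above its bottom
- kettle: fixed pale blue kettle on its grey base, about 150 mm across and 189 mm tall, standing on the tray floor; spout to its +x, handle to its -x, reaching 134 mm from the axis. Origin at the centre of its underside.
- kettle_switch (a joint): angle (rad) of the black thumb switch on the kettle's handle: paddle 24 mm wide, 58 mm long, running to the kettle's -x from its hinge (62 mm to -x of the kettle's axis, 173 mm above its underside). 0 = up (outer end raised), 0.42 = fully down (level). An over-centre action pushes it back up below 0.28 (3 to 4 N at the pad to start it) and snaps and holds it down beyond.
- kettle_switch_pad (a point): point on the switch's upper face, 42 mm out from its hinge, where to press down; moves with the switch: 20 mm above the hinge when up (0), 3 mm above it when down (0.42)
- sugar: bystander: steel sugar dispenser 54 mm across, 112 mm tall, loose on the tray
- dish: bystander: white ceramic dish 92 mm across, 24 mm high, with two steel teaspoons in it (they stay in it), reaching 35 mm up
- jug: bystander: small white ceramic milk jug, 72 mm across, 75 mm tall
- caddy: bystander: steel tea caddy, 76 mm across, 110 mm tall
Mind the look-alikes: they are no part of the job. What is shaped like the infuser but pink or purple is not meant.

How it is judged:
On the way, in this order (a step that is already met when the one before it is completed fails the run):
1. the wider mug stands upright and wholly on the coaster, let go (horizontal distance between mug and coaster_top below 0.014 m and z of mug in the frame of coaster_top between -0.004 and 0.004 m and angle between mug's own z axis and vertical below 0.08 rad and contact force between the fingers and mug below 0.1 N and linear speed of mug below 0.03 m/s), for 0.2 s.
2. the infuser is lifted clear of the hook (distance between infuser_arch and hook_seat above 0.05 m and contact force between infuser and hook_stand below 0.1 N and height (world z) of infuser above 0.06 m), for 0.1 s.
3. the infuser is seated in the mug on the coaster, let go (horizontal distance between infuser_flange and mug_rim below 0.008 m and z of infuser_flange in the frame of mug between 0.088 and 0.096 m and angle between infuser's own z axis and vertical below 0.1 rad and contact force between the fingers and infuser below 0.1 N and linear speed of infuser below 0.03 m/s and horizontal distance between mug and coaster_top below 0.014 m and z of mug in the frame of coaster_top between -0.004 and 0.004 m and angle between mug's own z axis and vertical below 0.08 rad), for 0.2 s.
4. the kettle switch is pressed down past its click (value of joint kettle_switch above 0.38 rad), for 0.2 s.
At the end, for the whole second after the job is handed in: Wider mug upright (0.08 rad) on the coaster, axis within 14 mm of its centre; infuser seated in it, upright (0.1 rad), flange within 4 mm of the rim's height and 8 mm of its centre; both let go and at rest; kettle switch staying down (over 0.38 rad) (all of step 3 and contact force between the fingers and mug below 0.1 N and linear speed of mug below 0.03 m/s and value of joint kettle_switch above 0.38 rad); the robot touches nothing.
It fails at once if the wider mug is tipped (over 0.6 rad) (angle between mug's own z axis and vertical above 0.6 rad).
It fails at once if the infuser is dropped: its bottom comes within 30 mm of the dresser (height (world z) of infuser below 0.03 m).
It fails at once if a bystander (narrow mug, sugar, dish, jug or caddy) is displaced by more than 30 mm (distance of any of narrow_mug, sugar, dish, jug, caddy from where it was at the start of the episode above 0.03 m).
It also fails if it takes over 72 s, if anything falls off the work surface, if the arm or the gripper's body presses on something with over 40 N, if the wrist force passes 120 N, or if a joint passes its speed limit or range.

## Working session

There is one attempt and no reset: what is moved stays moved. The work goes in short steps, Python scripts to look and compute and a tool call to move; the robot and the scene stay as the last step left them, time stands still between calls to the robot, and variables do not carry over. Pictures are saved under pics/ and viewed, at most 10 in all, crops included, and the job is handed in when it is done.

Besides the shell and the picture viewer there is one more tool, called after "Call:" as name(argument=value, ...) on one line, values as JSON. play_rows: Moves the arm, as the interface text tells. Its arguments: {"type":"object","properties":{"plan":{"type":"array","items":{"type":"number"}},"squeeze":{"type":"number"}},"required":["plan"]}

```bash
mkdir -p pics
python3 - <<'E'
from workcell import status, viewer, manip
import cv2,json
print(status.get_obs()); print(manip.tip_extent)
for n in ("side","top"):
    im=viewer.camera(n); cv2.imwrite(f"pics/{n}0.png",cv2.resize(im[:,:,::-1],(800,600),interpolation=cv2.INTER_CUBIC)); cv2.imwrite(f"{n}0_raw.png",im[:,:,::-1])
    print(n,viewer.camera_model(n))
E
```

```text
{'clock': 0.0, 'joint_pos': array([-1.23964797,  0.33288088, -0.06468983,  1.46096853,  0.02163181,
        1.34988233, -0.08848778]), 'joint_velocities': array([ 0.00020489, -0.00050536,  0.00027869,  0.00072597, -0.00248912,
       -0.00035228,  0.00090073]), 'tau': array([-5.23032941e-04, -6.25452805e+01,  4.86087624e-02, -3.91594255e+01,
        1.62628584e-02,  1.01573273e-02, -4.10758062e-06]), 'position': array([0.2164049 , 0.58595445, 0.24449728]), 'ee_rot': array([ 1.75938005e-01,  9.84400984e-01, -7.17289847e-04, -7.66905867e-05]), 'ft_force': array([-0.7553836 ,  0.41555164,  0.02602802]), 'torque': array([ 0.04672596,  0.00312761, -0.0114926 ]), 'grasp_force': 0.0, 'grip_width': 0.9978221977559487}
0.014
side {'fx': 410.5977676600866, 'fy': 410.5977676600866, 'cx': 248.57254814084604, 'cy': 189.62625309671748, 'R': array([[ 0.92827847, -0.37144659, -0.0180698 ],
       [-0.27876969, -0.6628653 , -0.69490794],
       [ 0.24614334,  0.65010539, -0.71887164]]), 't': array([-0.49356079,  0.23288751,  1.20431535])}
top {'fx': 384.4732587873242, 'fy': 384.4732587873242, 'cx': 260.4407440347055, 'cy': 192.5484570239939, 'R': array([[ 0.00821649, -0.99968868, -0.02355916],
       [-0.98691548, -0.00431304, -0.16118074],
       [ 0.16102895,  0.02457524, -0.98664367]]), 't': array([0.00588603, 0.54038562, 1.54387954])}
```

View pics/side0.png

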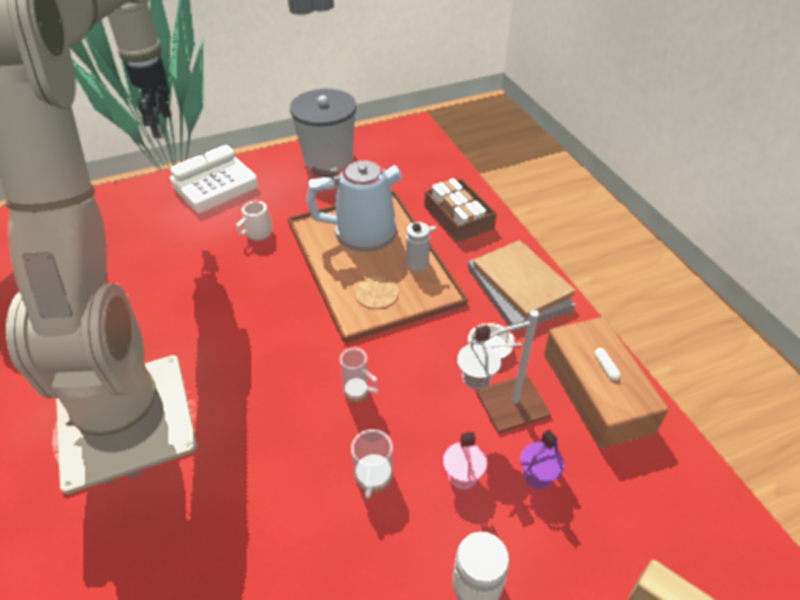

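View pics/top0.png

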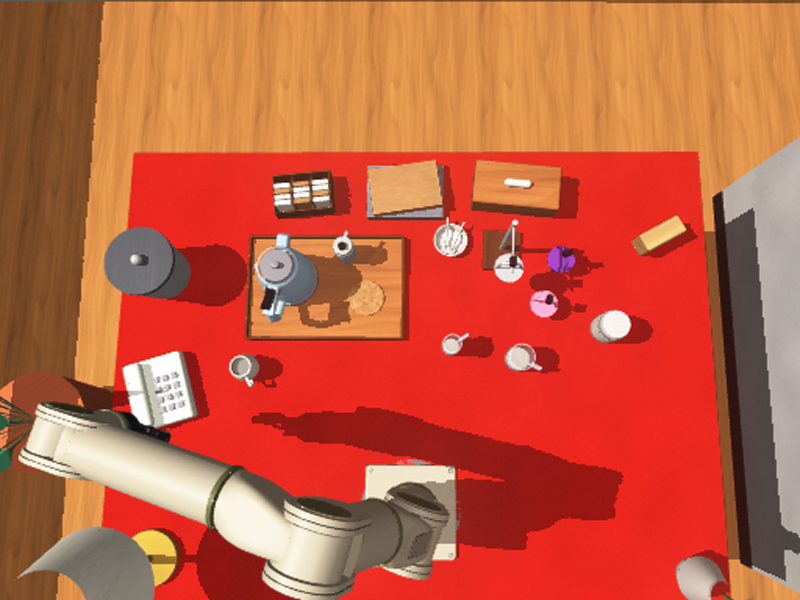

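Side: wide mug at (372,460), narrow mug (355,375), coaster (376,293), infuser (478,365), kettle switch near (320,185). Top: wide mug (519,357) with handle towards (537,369), coaster (367,298), infuser (510,268), black tab (512,260), switch (268,298).

```bash
cat > h.py <<'E'
import numpy as np, cv2
from workcell import status, viewer, manip
from scipy.spatial.transform import Rotation as Ro
def ray(m,u,v):
    R=np.array(m["R"]);t=np.array(m["t"])
    d=R.T@np.array([(u-m["cx"])/m["fx"],(v-m["cy"])/m["fy"],1]); return -R.T@t,d/np.linalg.norm(d)
def plane(m,u,v,z):
    o,d=ray(m,u,v); return o+d*(z-o[2])/d[2]
def tri(obs):  # [(model,u,v),...]
    A=np.zeros((3,3));b=np.zeros(3);rs=[ray(*o) for o in obs]
    for o,d in rs:
        P=np.eye(3)-np.outer(d,d);A+=P;b+=P@o
    x=np.linalg.solve(A,b); return x,[np.linalg.norm((np.eye(3)-np.outer(d,d))@(x-o)) for o,d in rs]
def proj(m,X):
    c=np.array(m["R"])@np.array(X)+np.array(m["t"]); return m["cx"]+m["fx"]*c[0]/c[2],m["cy"]+m["fy"]*c[1]/c[2]
def delta(target,quat,pos=None,q0=None):
    """turn (deg rotvec) & shift in the current tool frame"""
    s=status.get_obs(); p=s["position"] if pos is None else pos
    R0=Ro.from_quat(s["ee_rot"] if q0 is None else q0)
    return np.degrees((R0.inv()*Ro.from_quat(quat)).as_rotvec()), R0.inv().apply(np.array(target)-p)
def down(yaw):  # tool z down, tool y axis (closing) at world angle yaw
    y=np.array([np.cos(yaw),np.sin(yaw),0]);z=np.array([0,0,-1.]);x=np.cross(y,z)
    return Ro.from_matrix(np.c_[x,y,z]).as_quat()
E
python3 - <<'E'
from h import *
np.set_printoptions(precision=4,suppress=True)
t=viewer.camera_model("top");s=viewer.camera_model("side");k=1/1.5625
P=lambda m,u,v,z:plane(m,u*k,v*k,z)
print("wide rim top",P(t,519,357,.092),"bottom side",P(s,373,471,.006),"rim side",P(s,372,447,.092))
print("handle",P(t,538,369,.06))
print("narrow",P(t,452,344,.106),P(s,355,388,.006))
print("coaster",P(t,367,298,.012),P(s,376,293,.012))
print("tab",tri([(t,513*k,261*k),(s,484*k,333*k)]))
print("flange",P(t,509,268,.163),P(s,478,358,.163))
print("post top",tri([(t,515*k,222*k),(s,533*k,314*k)]))
print("switch",P(t,268,298,.19),"knob",P(t,278,265,.197),P(s,363,168,.197))
print("kettle spout/handle",P(t,283,241,.17),P(t,273,313,.15))
print("tray corners",[P(t,*c,.018)[:2] for c in [(249,238),(408,238),(407,338),(249,338)]])
print("pink tab",tri([(t,550*k,300*k),(s,468*k,438*k)])[0])
print("wrist model",viewer.camera_model("wrist"))
E
```

```text
wide rim top [ 0.3908 -0.2747  0.092 ] bottom side [ 0.3917 -0.278   0.006 ] rim side [ 0.3916 -0.2823  0.092 ]
handle [ 0.3628 -0.3275  0.06  ]
narrow [ 0.4212 -0.106   0.106 ] [ 0.4224 -0.0998  0.006 ]
coaster [0.5529 0.1181 0.012 ] [0.55   0.1184 0.012 ]
tab (array([ 0.6037, -0.2419,  0.2394]), [np.float64(0.00015428039377883112), np.float64(0.00015428039377860355)])
flange [ 0.6037 -0.2435  0.163 ] [ 0.6055 -0.2317  0.163 ]
post top (array([ 0.6917, -0.2457,  0.2518]), [np.float64(0.0022096407875002635), np.float64(0.0022096407875004187)])
switch [0.522  0.3409 0.19  ] knob [0.6019 0.3184 0.197 ] [0.6028 0.3193 0.197 ]
kettle spout/handle [0.669  0.3152 0.17  ] [0.4912 0.3372 0.15  ]
tray corners [array([0.7179, 0.446 ]), array([0.7187, 0.0085]), array([0.4445, 0.009 ]), array([0.442, 0.432])]
pink tab [ 0.5301 -0.348   0.1321]
wrist model {'fx': 316.9285760406333, 'fy': 316.9285760406333, 'cx': 253.8804373945369, 'cy': 191.94586980820142, 'R': array([[ 0.3473,  0.9377, -0.0026],
       [ 0.9056, -0.3347,  0.2606],
       [ 0.2435, -0.0928, -0.9655]]), 't': array([-0.6233, -0.0328,  0.378 ])}
```

Run:
```python
from h import *
np.set_printoptions(precision=3,suppress=True)
for p,y in [((.45,.35,.33),38),((.55,.0,.33),0),((.391,-.278,.25),-28)]:
    print(p,*delta(p,down(np.radians(y))))
```

```text
(0.45, 0.35, 0.33) [-0.071  0.023 31.73 ] [-0.301 -0.141 -0.085]
(0.55, 0.0, 0.33) [-0.063  0.047 69.73 ] [-0.516 -0.434 -0.085]
(0.391, -0.278, 0.25) [-0.052  0.065 97.73 ] [-0.463 -0.75  -0.004]
```

Call:
play_rows(plan=[0, 0, 31.7, -0.301, -0.141, -0.085, 1, 0, 0, 31.7, -0.301, -0.141, -0.085, 1, 0, 0, 31.7, -0.301, -0.141, -0.085, 1, 0, 0, 31.7, -0.301, -0.141, -0.085, 1, 0, 0, 31.7, -0.301, -0.141, -0.085, 1, 0, 0, 69.7, -0.516, -0.434, -0.085, 1, 0, 0, 69.7, -0.516, -0.434, -0.085, 1, 0, 0, 69.7, -0.516, -0.434, -0.085, 1, 0, 0, 69.7, -0.516, -0.434, -0.085, 1, 0, 0, 69.7, -0.516, -0.434, -0.085, 1, 0, 0, 69.7, -0.516, -0.434, -0.085, 1, 0, 0, 97.7, -0.463, -0.75, -0.004, 1, 0, 0, 97.7, -0.463, -0.75, -0.004, 1, 0, 0, 97.7, -0.463, -0.75, -0.004, 1, 0, 0, 97.7, -0.463, -0.75, -0.004, 1, 0, 0, 97.7, -0.463, -0.75, -0.004, 1, 0, 0, 97.7, -0.463, -0.75, -0.004, 1, 0, 0, 97.7, -0.463, -0.75, -0.004, 1, 0, 0, 97.7, -0.463, -0.75, -0.004, 1, 0, 0, 97.7, -0.463, -0.75, -0.004, 1])

```text
clock: 2.6
position: [0.3917, -0.2766, 0.2494]
ee_rot: [0.857, 0.516, 0.0, -0.0]
ft_force: [-0.3, 1.0, 0.5]
grip_width: 1.0
grasp_force: 0.0
```

```bash
cat > look.py <<'E'
import sys,json
from h import *
n=sys.argv[1]; s=status.get_obs(); m=viewer.camera_model("wrist"); im=viewer.camera("wrist")
json.dump({k:np.array(v).tolist() for k,v in m.items()},open(n+".json","w"))
cv2.imwrite(n+"_raw.png",im[:,:,::-1]); cv2.imwrite(f"pics/{n}.png",cv2.resize(im[:,:,::-1],(800,600),interpolation=cv2.INTER_CUBIC))
print(s["clock"],s["position"],s["ee_rot"],s["joint_pos"])
E
python3 look.py w1
```

```text
2.6 [ 0.39173911 -0.27664502  0.24936861] [ 8.56515125e-01  5.16121921e-01  4.89401956e-05 -1.56287052e-05] [-0.30854947 -0.03938387  0.82375993  1.86044625  0.02981603  1.30800457
  0.02091432]
```

View pics/w1.png

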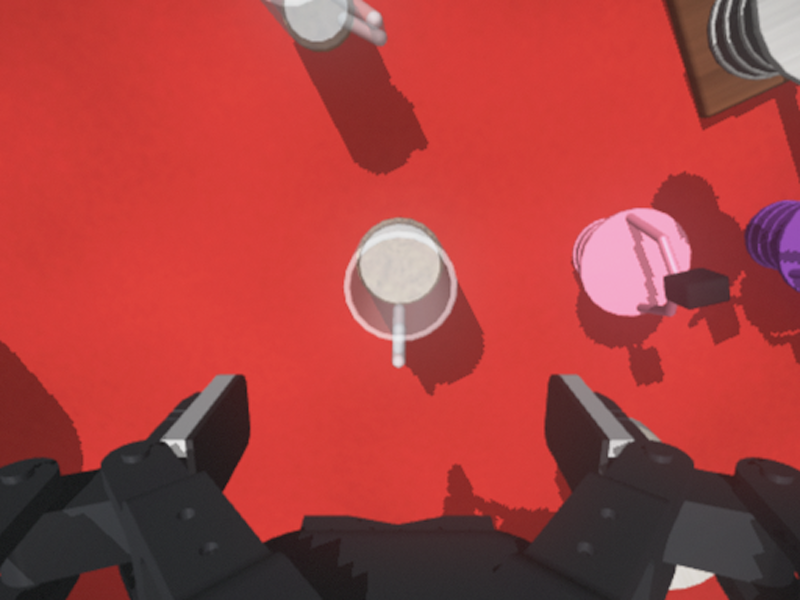

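The wide mug's rim centre is at about (401,285), spanning 345–457, with its cork inside at (400,265). The handle points straight down the picture, so the yaw is right.

Run:
```python
from h import *;import json
np.set_printoptions(precision=4,suppress=True)
m=json.load(open("w1.json"));k=1/1.5625
P=lambda u,v,z:plane(m,u*k,v*k,z)
print("rim",P(401,285,.092),"L",P(345,285,.092),"R",P(457,285,.092),"bottom",P(401,340,.092)); print("cork",P(400,264,.012)); print("handle",P(398,362,.075))
c=np.array([.391,-.278]);
for z in (.25,.07): print(*delta((*c,z),down(np.radians(-28))))
```

```text
rim [ 0.3923 -0.2802  0.092 ] L [ 0.3631 -0.2647  0.092 ] R [ 0.4216 -0.2956  0.092 ] bottom [ 0.3763 -0.3106  0.092 ]
cork [ 0.3909 -0.2828  0.012 ]
handle [ 0.3647 -0.3286  0.075 ]
[ 0.0057 -0.0033  0.1413] [-0.0014 -0.     -0.0006]
[ 0.0057 -0.0033  0.1413] [-0.0014 -0.0001  0.1794]
```

Call:
play_rows(plan=[0, 0, 0, -0.0036, 0.002, 0.06, 1, 0, 0, 0, -0.0036, 0.002, 0.11, 1, 0, 0, 0, -0.0036, 0.002, 0.16, 1, 0, 0, 0, -0.0036, 0.002, 0.19, 1, 0, 0, 0, -0.0036, 0.002, 0.194, 1, 0, 0, 0, -0.0036, 0.002, 0.194, 1, 0, 0, 0, -0.0036, 0.002, 0.194, 0.5, 0, 0, 0, -0.0036, 0.002, 0.194, 0.5, 0, 0, 0, -0.0036, 0.002, 0.194, 0.5, 0, 0, 0, -0.0036, 0.002, 0.194, 0.5], squeeze=35)

```text
clock: 3.9
position: [0.392, -0.282, 0.0567]
ee_rot: [0.857, 0.515, 0.001, 0.001]
ft_force: [-1.1, 1.2, 5.8]
grip_width: 0.774
grasp_force: 38.0
```

Run:
```python
from h import *
np.set_printoptions(precision=3,suppress=True)
s=status.get_obs();print(s["grip_width"],s["grasp_force"],s["ft_force"],s["position"])
z=s["position"][2]
for p,y in [((.392,-.281,z+.16),-28),((.52,-.08,z+.16),0),((.551,.118,z+.16),12),((.551,.118,z+.062),12)]:
    print(p,*delta(p,down(np.radians(y))))
```

```text
0.7738113188734074 37.98630486242473 [-1.077  1.239  5.754] [ 0.392 -0.282  0.057]
(0.392, -0.281, np.float64(0.21666091096559292)) [ 0.12  -0.068  0.033] [ 0.001 -0.    -0.16 ]
(0.52, -0.08, np.float64(0.21666091096559292)) [  0.135  -0.037 -27.967] [ 0.239  0.019 -0.16 ]
(0.551, 0.118, np.float64(0.21666091096559292)) [  0.139  -0.023 -39.966] [ 0.428 -0.047 -0.16 ]
(0.551, 0.118, np.float64(0.11866091096559292)) [  0.139  -0.023 -39.966] [ 0.428 -0.047 -0.062]
```

Call:
play_rows(plan=[0, 0, 0, 0, 0, -0.05, 0.5, 0, 0, 0, 0, 0, -0.11, 0.5, 0, 0, 0, 0, 0, -0.16, 0.5, 0, 0, -28, 0.239, 0.019, -0.16, 0.5, 0, 0, -28, 0.239, 0.019, -0.16, 0.5, 0, 0, -28, 0.239, 0.019, -0.16, 0.5, 0, 0, -28, 0.239, 0.019, -0.16, 0.5, 0, 0, -40, 0.428, -0.047, -0.16, 0.5, 0, 0, -40, 0.428, -0.047, -0.16, 0.5, 0, 0, -40, 0.428, -0.047, -0.16, 0.5, 0, 0, -40, 0.428, -0.047, -0.16, 0.5, 0, 0, -40, 0.428, -0.047, -0.16, 0.5, 0, 0, -40, 0.428, -0.047, -0.11, 0.5, 0, 0, -40, 0.428, -0.047, -0.06, 0.5, 0, 0, -40, 0.428, -0.047, -0.03, 0.5, 0, 0, -40, 0.428, -0.047, -0.02, 0.5, 0, 0, -40, 0.428, -0.047, -0.02, 0.5, 0, 0, -40, 0.428, -0.047, -0.02, 0.5])

```text
clock: 6.15
position: [0.5514, 0.1181, 0.077]
ee_rot: [0.629, 0.777, 0.001, 0.001]
ft_force: [0.9, 0.1, -1.9]
grip_width: 0.772
grasp_force: 42.7
```

```bash
python3 - <<'E'
from h import *
np.set_printoptions(precision=4,suppress=True)
s=status.get_obs();print(s["clock"],s["grip_width"],s["grasp_force"],s["ft_force"],s["position"],s["joint_pos"])
print(*delta((.551,.118,.0687),down(np.radians(12))))
E
python3 look.py w2
```

```text
6.15 0.7717912194798632 42.71497821088445 [ 0.9253  0.1153 -1.9475] [0.5514 0.1181 0.077 ] [-0.7156  0.3823  0.507   1.834  -0.2206  0.9785  0.0936]
[ 0.1429 -0.0269 -0.007 ] [-0.     -0.0004  0.0083]
6.15 [0.55135821 0.11809199 0.07697155] [6.29367458e-01 7.77106809e-01 1.11703366e-03 6.02454982e-04] [-0.71563935  0.38231859  0.50697224  1.83395171 -0.2205834   0.97846968
  0.0935611 ]
```

View pics/w2.png

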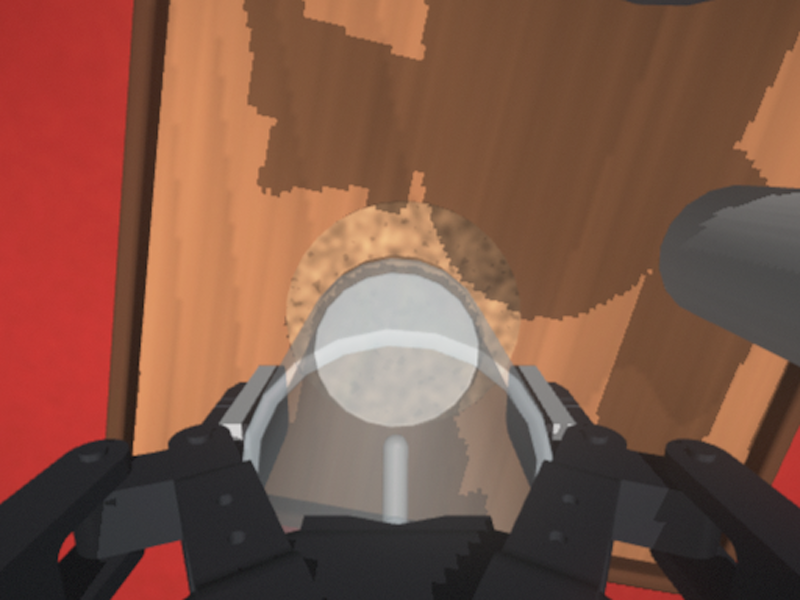

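The coaster spans 286–522 in u with its top edge at v 203. The mug's cork bottom is centred near (397,349).

Run:
```python
from h import *;import json
np.set_printoptions(precision=4,suppress=True)
m=json.load(open("w2.json"));k=1/1.5625
P=lambda u,v,z:plane(m,u*k,v*k,z)
a=P(402,203,.012);b=P(286,310,.012);c=P(522,310,.012)
M=np.c_[2*np.array([a,b,c])[:,:2],np.ones(3)];r=np.array([p[:2]@p[:2] for p in (a,b,c)])
s=np.linalg.solve(M,r);print("coaster",s[:2],"r",np.sqrt(s[2]+s[:2]@s[:2]))
print("cork inner",P(397,349,.032))
```

```text
coaster [0.5528 0.1223] r 0.0480253870997191
cork inner [0.5507 0.1181 0.032 ]
```

Call:
play_rows(plan=[0, 0, 0, 0.0037, 0.0026, 0, 0.5, 0, 0, 0, 0.0037, 0.0026, 0.004, 0.5, 0, 0, 0, 0.0037, 0.0026, 0.007, 0.5, 0, 0, 0, 0.0037, 0.0026, 0.0085, 0.5, 0, 0, 0, 0.0037, 0.0026, 0.0085, 0.5, 0, 0, 0, 0.0037, 0.0026, 0.0085, 0.5])

```text
clock: 6.95
position: [0.5521, 0.1226, 0.0687]
ee_rot: [0.629, 0.777, 0.0, -0.001]
ft_force: [-13.2, -1.5, 24.0]
grip_width: 0.77
grasp_force: 45.4
```

Call:
play_rows(plan=[0, 0, 0, 0, 0, -0.001, 0.5, 0, 0, 0, 0, 0, -0.001, 1, 0, 0, 0, 0, 0, -0.001, 1, 0, 0, 0, 0, 0, -0.001, 1, 0, 0, 0, 0, 0, -0.001, 1, 0, 0, 0, 0, 0, -0.03, 1, 0, 0, 0, 0, 0, -0.08, 1, 0, 0, 0, 0, 0, -0.14, 1, 0, 0, 0, 0, 0, -0.2, 1, 0, 0, 0, 0, 0, -0.2, 1])

```text
clock: 8.2
position: [0.5542, 0.1226, 0.2718]
ee_rot: [0.629, 0.777, 0.004, 0.002]
ft_force: [0.8, 0.8, -0.9]
grip_width: 1.002
grasp_force: 0.0
```

```bash
python3 look.py w3
python3 - <<'E'
from h import *
np.set_printoptions(precision=3,suppress=True)
for p,y in [((.53,-.0,.33),-30),((.57,-.23,.34),-90),((.604,-.242,.335),-90)]:
    print(p,*delta(p,down(np.radians(y))))
E
```

```text
8.2 [0.55416768 0.12261564 0.27176269] [0.62926272 0.77718163 0.00371006 0.00183718] [-7.78711461e-01  1.94262020e-01  5.57364505e-01  1.61174051e+00
 -1.06355102e-01  1.35742934e+00  1.50168866e-03]
(0.53, -0.0, 0.33) [ 0.188 -0.138 42.029] [-0.115 -0.048 -0.062]
(0.57, -0.23, 0.34) [  0.105  -0.239 102.029] [-0.348 -0.057 -0.072]
(0.604, -0.242, 0.335) [  0.105  -0.239 102.029] [-0.367 -0.026 -0.067]
```

View pics/w3.png

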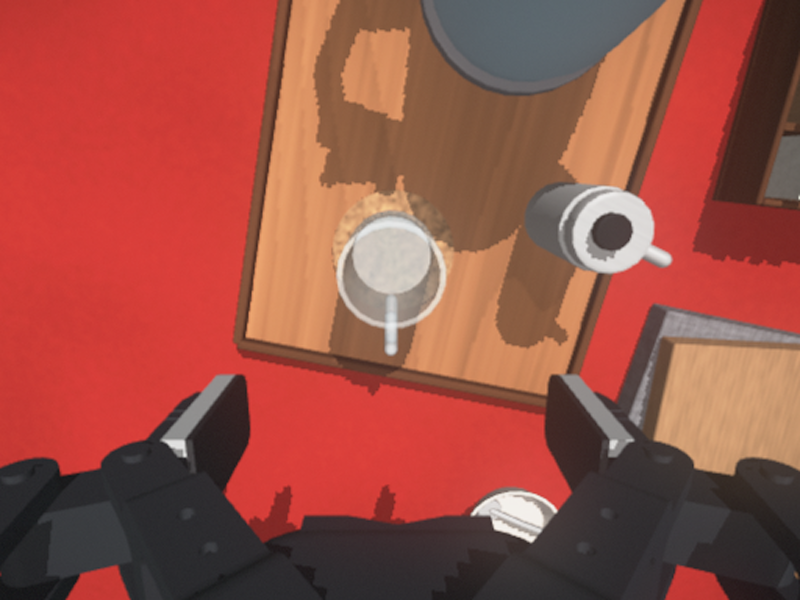

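The mug stands on the coaster with its rim centre near (391,272). Next is the infuser.

Call:
play_rows(plan=[0, 0, 42, -0.115, -0.048, -0.062, 1, 0, 0, 42, -0.115, -0.048, -0.062, 1, 0, 0, 42, -0.115, -0.048, -0.062, 1, 0, 0, 42, -0.115, -0.048, -0.062, 1, 0, 0, 102, -0.367, -0.026, -0.067, 1, 0, 0, 102, -0.367, -0.026, -0.067, 1, 0, 0, 102, -0.367, -0.026, -0.067, 1, 0, 0, 102, -0.367, -0.026, -0.067, 1, 0, 0, 102, -0.367, -0.026, -0.067, 1, 0, 0, 102, -0.367, -0.026, -0.067, 1, 0, 0, 102, -0.367, -0.026, -0.067, 1, 0, 0, 102, -0.367, -0.026, -0.067, 1, 0, 0, 102, -0.367, -0.026, -0.067, 1])

```text
clock: 9.88
position: [0.6031, -0.2416, 0.3336]
ee_rot: [1.0, 0.001, -0.0, -0.0]
ft_force: [0.0, 0.7, 0.4]
grip_width: 1.004
grasp_force: 0.0
```

```bash
python3 - <<'E'
from h import *;import json
np.set_printoptions(precision=4,suppress=True)
m=json.load(open("w3.json"));k=1/1.5625
P=lambda u,v,z:plane(m,u*k,v*k,z)
a=P(337,275,.104);b=P(446,275,.104);c=P(391,327,.104)
M=np.c_[2*np.array([a,b,c])[:,:2],np.ones(3)];r=np.array([p[:2]@p[:2] for p in (a,b,c)])
s=np.linalg.solve(M,r);print("rim",s[:2],"r",np.sqrt(s[2]+s[:2]@s[:2]))
print("cork top",P(392,257,.024))
E
python3 look.py w4
```

```text
rim [0.5512 0.1236] r 0.033180845816974454
cork top [0.5519 0.1206 0.024 ]
9.875 [ 0.60311561 -0.24164344  0.33359285] [ 9.99999283e-01  1.17878454e-03 -4.81584149e-05 -2.06884477e-04] [-0.32530729  0.48821516  0.96738208  1.27975559 -0.39681967  1.56955798
 -0.98492993]
```

View pics/w4.png

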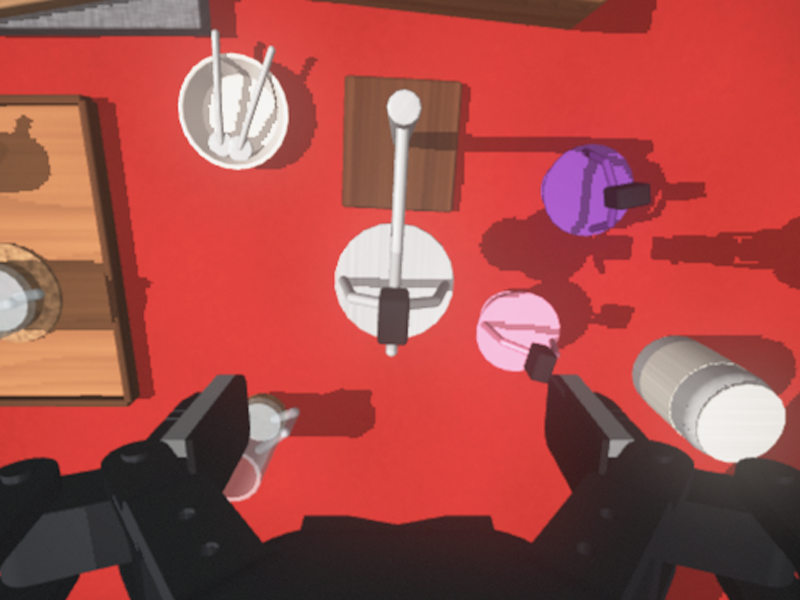

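The black tab spans about u 379–409 and v 289–345, slightly yawed. The post top is at (404,107) and the hook tip at (391,350).

Run:
```python
from h import *;import json
np.set_printoptions(precision=4,suppress=True)
m=json.load(open("w4.json"));k=1/1.5625
P=lambda u,v,z:plane(m,u*k,v*k,z)
im=cv2.imread("w4_raw.png").max(2)
sub=(im[180:226,235:268]<75).astype(np.uint8)
n,l,st,ce=cv2.connectedComponentsWithStats(sub);i=1+st[1:,4].argmax()
print(st[i],ce[i]+[235,180])
ys,xs=np.where(l==i); 
for y in range(ys.min(),ys.max()+1,4): r=xs[ys==y];print(y+180,r.min()+235,r.max()+235)
print("tab far(-x) bottom edge",P(393,344,.250),"near edge bottom",P(397,289,.226))
print("post",P(404,107,.245),"tip",P(391,350,.228))
print("arch ends",P(345,290,.171),P(445,295,.171)); print("flange",P(394,283,.171),P(335,283,.171),P(453,283,.171))
```

```text
Traceback (most recent call last):
ValueError: attempt to get argmax of an empty sequence
```

Run:
```python
from h import *;import json
np.set_printoptions(precision=4,suppress=True)
m=json.load(open("w4.json"));k=1/1.5625
P=lambda u,v,z:plane(m,u*k,v*k,z)
im=cv2.imread("w4_raw.png").max(2)
print(im[200,238:268:2])
for y in range(186,222,4):
    r=np.where(im[y,238:268]<110)[0]+238; print(y,r.min() if len(r) else 0,r.max() if len(r) else 0)
print("tab far(-x) top edge",P(393,344,.250),"near edge bottom",P(397,289,.226))
print("post",P(404,107,.245),"tip",P(391,350,.228))
print("arch ends",P(345,290,.171),P(445,295,.171)); print("flange",P(394,283,.171),P(335,283,.171),P(453,283,.171))
```

```text
[231 230 125  89  90  90  90  89  90  91  91  86 213 234 234]
186 244 260
190 243 261
194 243 261
198 243 261
202 243 260
206 242 260
210 242 260
214 242 260
218 242 259
tab far(-x) top edge [ 0.5907 -0.2405  0.25  ] near edge bottom [ 0.6104 -0.2423  0.226 ]
post [ 0.6916 -0.245   0.245 ] tip [ 0.5794 -0.2394  0.228 ]
arch ends [ 0.5961 -0.2111  0.171 ] [ 0.5931 -0.2715  0.171 ]
flange [ 0.6005 -0.2406  0.171 ] [ 0.6004 -0.2052  0.171 ] [ 0.6005 -0.2761  0.171 ]
```

Call:
play_rows(plan=[0, 0, 3, -0.0015, -0.0006, 0.05, 1, 0, 0, 3, -0.0015, -0.0006, 0.08, 1, 0, 0, 3, -0.0015, -0.0006, 0.091, 1, 0, 0, 3, -0.0015, -0.0006, 0.091, 0.4, 0, 0, 3, -0.0015, -0.0006, 0.091, 0.25, 0, 0, 3, -0.0015, -0.0006, 0.091, 0.05, 0, 0, 3, -0.0015, -0.0006, 0.091, 0.05, 0, 0, 3, -0.0015, -0.0006, 0.091, 0.05, 0, 0, 3, -0.0015, -0.0006, 0.091, 0.05], squeeze=30)

```text
clock: 11.05
position: [0.6022, -0.2405, 0.2435]
ee_rot: [1.0, -0.025, 0.001, -0.001]
ft_force: [-0.4, 4.1, 5.4]
grip_width: 0.16
grasp_force: 29.8
```

Call:
play_rows(plan=[0, 0, 0, 0, 0, -0.01, 0.05, 0, 0, 0, 0, 0, -0.02, 0.05, 0, 0, 0, 0, 0, -0.025, 0.05, 0, 0, 0, -0.015, 0, -0.025, 0.05, 0, 0, 0, -0.04, 0, -0.025, 0.05, 0, 0, 0, -0.07, 0, -0.025, 0.05, 0, 0, 0, -0.1, 0, -0.025, 0.05, 0, 0, 0, -0.1, 0, -0.05, 0.05, 0, 0, 0, -0.1, 0, -0.08, 0.05, 0, 0, 0, -0.1, 0, -0.08, 0.05])

```text
clock: 12.3
position: [0.5023, -0.2369, 0.3248]
ee_rot: [1.0, -0.026, 0.002, 0.0]
ft_force: [0.5, -0.5, -1.8]
grip_width: 0.156
grasp_force: 29.6
```

Run:
```python
from h import *
np.set_printoptions(precision=4,suppress=True)
s=status.get_obs();print(s["grip_width"],s["grasp_force"],s["ft_force"],s["position"],s["joint_pos"])
for p,y in [((.51,-.05,.33),-70),((.5515,.1225,.33),-60)]:
    print(p,*delta(p,down(np.radians(y))))
```

```text
0.15608365657615392 29.602828323841095 [ 0.4943 -0.4813 -1.7754] [ 0.5023 -0.2369  0.3248] [-0.5602  0.2174  1.0879  1.566  -0.1944  1.4719 -1.0864]
(0.51, -0.05, 0.33) [  0.0604  -0.1893 -22.9947] [-0.0021 -0.187  -0.0053]
(0.5515, 0.1225, 0.33) [  0.0773  -0.1846 -32.9947] [ 0.0304 -0.3615 -0.0052]
```

Call:
play_rows(plan=[0, 0, -23, -0.002, -0.187, -0.005, 0.05, 0, 0, -23, -0.002, -0.187, -0.005, 0.05, 0, 0, -23, -0.002, -0.187, -0.005, 0.05, 0, 0, -33, 0.0304, -0.3615, -0.005, 0.05, 0, 0, -33, 0.0304, -0.3615, -0.005, 0.05, 0, 0, -33, 0.0304, -0.3615, -0.005, 0.05, 0, 0, -33, 0.0304, -0.3615, -0.005, 0.05, 0, 0, -33, 0.0304, -0.3615, -0.005, 0.05, 0, 0, -33, 0.0304, -0.3615, -0.005, 0.05, 0, 0, -33, 0.0304, -0.3615, -0.005, 0.05, 0, 0, -33, 0.0304, -0.3615, -0.005, 0.05])

```text
clock: 13.68
position: [0.5508, 0.1228, 0.3279]
ee_rot: [0.966, 0.259, 0.0, -0.0]
ft_force: [-0.2, 1.2, 0.3]
grip_width: 0.154
grasp_force: 29.8
```

```bash
python3 look.py w5
```

```text
13.675 [0.55083272 0.1228018  0.32791222] [ 9.65949641e-01  2.58730019e-01  1.12880229e-04 -2.34114566e-04] [-1.00090418  0.19684868  0.82496423  1.52813862 -0.14524712  1.47971282
 -1.21977207]
```

View pics/w5.png

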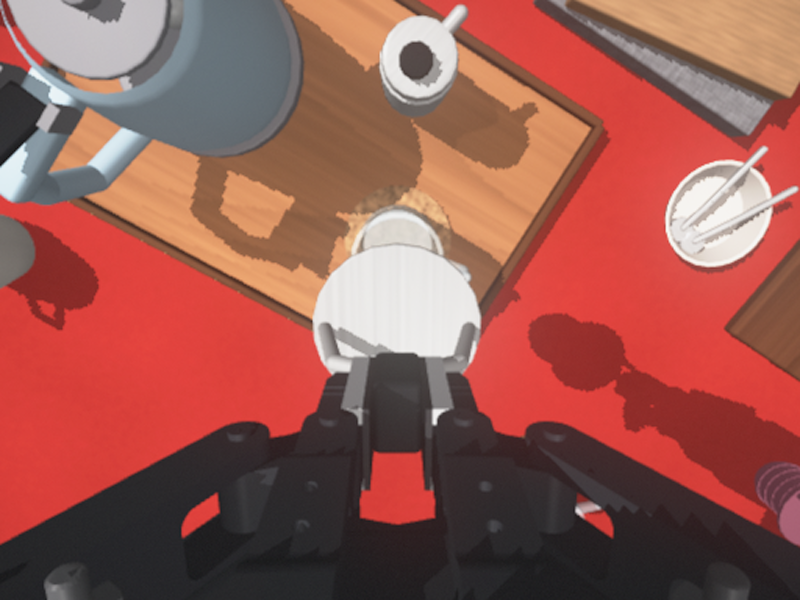

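The flange spans 313–481 in u with its top edge at v 245. The mug is below it, its visible cork centred at u ≈ 400.

Run:
```python
from h import *;import json
np.set_printoptions(precision=4,suppress=True)
m=json.load(open("w5.json"));k=1/1.5625
P=lambda u,v,z:plane(m,u*k,v*k,z)
for z in (.25,.255,.26):
    a=P(313,322,z);b=P(481,322,z);c=P(397,245,z)
    M=np.c_[2*np.array([a,b,c])[:,:2],np.ones(3)];r=np.array([p[:2]@p[:2] for p in (a,b,c)])
    s=np.linalg.solve(M,r);print("flange",z,s[:2],"r",np.sqrt(s[2]+s[:2]@s[:2]))
for z in (.0,.1): print(delta((.5515,.1225,.33-z),down(np.radians(-60)))[1])
print("coaster/mug cork",P(400,255,.024))
```

```text
flange 0.25 [0.5481 0.1209] r 0.036621679975090485
flange 0.255 [0.5495 0.1218] r 0.03572939348184658
flange 0.26 [0.5509 0.1226] r 0.03483710698860758
[ 0.0003  0.0007 -0.0021]
[0.0003 0.0007 0.0979]
coaster/mug cork [0.5432 0.1148 0.024 ]
```

Call:
play_rows(plan=[0, 0, 0, 0.0019, 0.0003, 0.03, 0.05, 0, 0, 0, 0.0019, 0.0003, 0.07, 0.05, 0, 0, 0, 0.0019, 0.0003, 0.085, 0.05, 0, 0, 0, 0.0019, 0.0003, 0.1, 0.05, 0, 0, 0, 0.0019, 0.0003, 0.115, 0.05, 0, 0, 0, 0.0019, 0.0003, 0.125, 0.05, 0, 0, 0, 0.0019, 0.0003, 0.125, 0.05])

```text
clock: 14.6
position: [0.5525, 0.124, 0.2024]
ee_rot: [0.966, 0.259, -0.0, 0.0]
ft_force: [0.6, 0.3, -1.0]
grip_width: 0.16
grasp_force: 29.7
```

```bash
python3 look.py w6
```

```text
14.6 [0.55248439 0.12395848 0.20236256] [ 9.65863831e-01  2.59050027e-01 -3.72178358e-04  6.38752167e-05] [-0.97037552  0.28458036  0.7987909   1.71377357 -0.21455273  1.23456716
 -1.16690685]
```

View pics/w6.png

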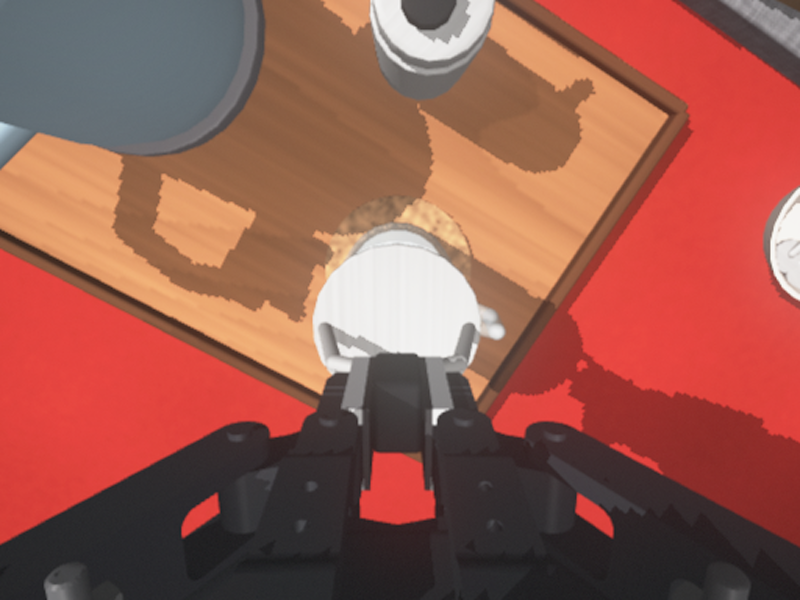

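The basket is inside the mug without contact, and the flange lies concentric with the mug. Lowering on.

Call:
play_rows(plan=[0, 0, 0, 0, 0, 0.01, 0.05, 0, 0, 0, 0, 0, 0.016, 0.05, 0, 0, 0, 0, 0, 0.019, 0.05, 0, 0, 0, 0, 0, 0.021, 0.05, 0, 0, 0, 0, 0, 0.021, 0.05])

```text
clock: 15.28
position: [0.5527, 0.124, 0.1818]
ee_rot: [0.966, 0.259, -0.0, -0.0]
ft_force: [1.0, 0.3, -0.8]
grip_width: 0.158
grasp_force: 29.8
```

Call:
play_rows(plan=[0, 0, 0, 0, 0, 0.001, 0.05, 0, 0, 0, 0, 0, 0.002, 0.05, 0, 0, 0, 0, 0, 0.002, 0.05])

```text
clock: 15.65
position: [0.5528, 0.1241, 0.18]
ee_rot: [0.966, 0.259, 0.0, -0.0]
ft_force: [-0.4, -0.0, 1.9]
grip_width: 0.162
grasp_force: 30.1
```

Call:
play_rows(plan=[0, 0, 0, 0, 0, 0, 0.3, 0, 0, 0, 0, 0, 0, 0.5, 0, 0, 0, 0, 0, 0, 0.5, 0, 0, 0, 0, 0, -0.02, 0.5, 0, 0, 0, 0, 0, -0.07, 0.5, 0, 0, 0, 0, 0, -0.13, 0.5, 0, 0, 0, 0, 0, -0.15, 0.5, 0, 0, 0, 0, 0, -0.15, 0.5])

```text
clock: 16.65
position: [0.5533, 0.124, 0.3311]
ee_rot: [0.966, 0.259, 0.001, -0.0]
ft_force: [-0.6, 0.4, -0.6]
grip_width: 0.503
grasp_force: 0.0
```

```bash
python3 look.py w7
```

```text
16.65 [0.55329301 0.12398048 0.33106982] [ 9.65866686e-01  2.59036022e-01  1.33921661e-03 -2.99718863e-04] [-1.00121977  0.20225493  0.8288842   1.51771229 -0.15000167  1.48452195
 -1.21672157]
```

View pics/w7.png

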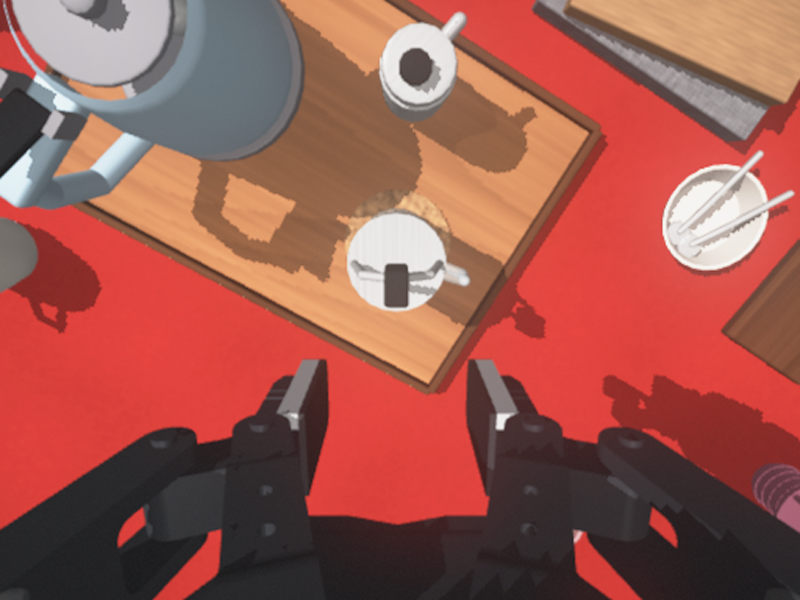

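The infuser is seated, with its flange at (396,260) level in the mug. Next is the kettle switch: gripper shut and a look from above.

Call:
play_rows(plan=[0, 0, 0, 0.0663, -0.217, 0, 0, 0, 0, 0, 0.0663, -0.217, 0, 0, 0, 0, 0, 0.0663, -0.217, 0, 0, 0, 0, 0, 0.0663, -0.217, 0, 0, 0, 0, 0, 0.0663, -0.217, 0, 0, 0, 0, 0, 0.0663, -0.217, 0, 0, 0, 0, 0, 0.0663, -0.217, 0, 0])

```text
clock: 17.58
position: [0.502, 0.3435, 0.3295]
ee_rot: [0.966, 0.258, -0.0, 0.0]
ft_force: [0.1, -0.3, -0.2]
grip_width: -0.001
grasp_force: 0.0
```

```bash
python3 look.py w8
python3 - <<'E'
from h import *;import json
m=json.load(open("w8.json"))
print("proj hinge/pad/end",[proj(m,p) for p in [(.5422,.3355,.181),(.502,.347,.201),(.4865,.351,.21)]])
m=json.load(open("w7.json"));k=1/1.5625;P=lambda u,v,z:plane(m,u*k,v*k,z)
print("flange",P(396,260,.108),P(347,260,.108),P(445,260,.108))
E
```

```text
17.575 [0.50203762 0.34345894 0.32952651] [ 9.66163876e-01  2.57928907e-01 -1.68478063e-04  1.23977702e-04] [-1.22442098  0.30614605  0.71250117  1.40252405 -0.19859737  1.50598523
 -1.57131248]
proj hinge/pad/end [(np.float64(284.6072536973954), np.float64(146.85897155778247)), (np.float64(249.92577947223563), np.float64(185.01620323089438)), (np.float64(236.09751444225697), np.float64(201.3608830704482))]
flange [0.55357091 0.12444935 0.108     ] [0.53601934 0.15489372 0.108     ] [0.57112563 0.0939995  0.108     ]
```

View pics/w8.png

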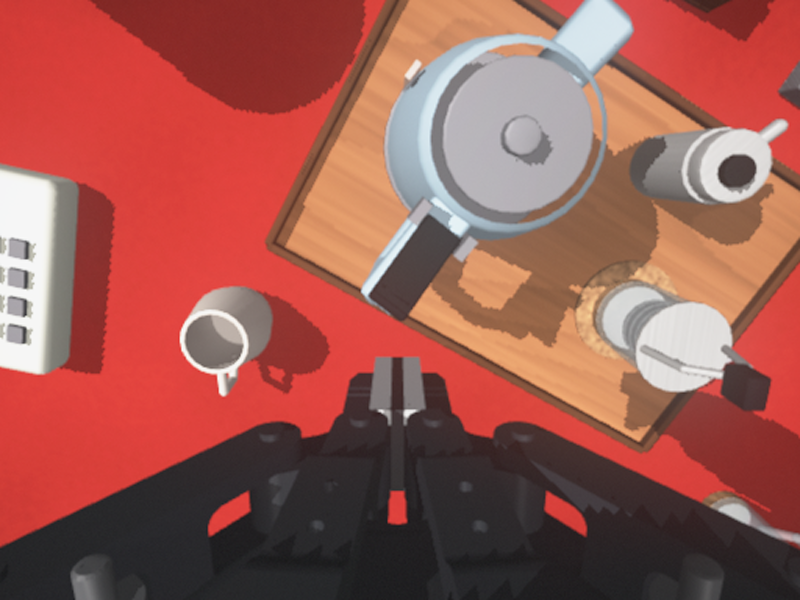

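The paddle runs from its hinge at about (440,230) to its outer end at (389,308), so the pad is near (403,286).

Run:
```python
from h import *;import json
np.set_printoptions(precision=4,suppress=True)
m=json.load(open("w8.json"));k=1/1.5625;P=lambda u,v,z:plane(m,u*k,v*k,z)
h=P(440,230,.184);e=P(389,308,.208);p=P(403,286,.201)
print(h,e,p,np.linalg.norm(h-e),np.degrees(np.arctan2(*(h-e)[1::-1])))
print(h+(e-h)*42/58)
print(delta((p[0],p[1],.22),down(np.radians(-60))))
```

```text
[0.5408 0.338  0.184 ] [0.4943 0.3434 0.208 ] [0.5068 0.3421 0.201 ] 0.05264034124021842 -6.630309187676845
[0.5071 0.3419 0.2014]
(array([-0.0037,  0.0058, -0.0947]), array([0.0034, 0.0037, 0.1097]))
```

Call:
play_rows(plan=[0, 0, 0, 0.002, 0.003, 0.05, 0, 0, 0, 0, 0.002, 0.003, 0.095, 0, 0, 0, 0, 0.002, 0.003, 0.11, 0, 0, 0, 0, 0.002, 0.003, 0.115, 0, 0, 0, 0, 0.002, 0.003, 0.12, 0, 0, 0, 0, 0.002, 0.003, 0.124, 0, 0, 0, 0, 0.002, 0.003, 0.127, 0, 0, 0, 0, 0.002, 0.003, 0.13, 0, 0, 0, 0, 0.002, 0.003, 0.13, 0])

```text
clock: 18.75
position: [0.5046, 0.3434, 0.1995]
ee_rot: [0.966, 0.259, -0.0, 0.0]
ft_force: [-0.4, 0.1, 0.1]
grip_width: -0.002
grasp_force: 0.0
```

Call:
play_rows(plan=[0, 0, 0, 0, 0, 0.002, 0, 0, 0, 0, 0, 0, 0.003, 0, 0, 0, 0, 0, 0, 0.004, 0, 0, 0, 0, 0, 0, 0.004, 0])

```text
clock: 19.25
position: [0.5049, 0.3436, 0.1976]
ee_rot: [0.966, 0.259, 0.0, -0.001]
ft_force: [-5.9, -4.1, 14.9]
grip_width: 0.001
grasp_force: 7.5
```

The stop was met at the level height (14.9 N, tip at about 0.184). I'll rise back to the w8 pose and compare the paddle numerically.

Call:
play_rows(plan=[0, 0, 0, 0, 0, -0.03, 0, 0, 0, 0, 0, 0, -0.08, 0, 0, 0, 0, -0.002, -0.003, -0.132, 0, 0, 0, 0, -0.002, -0.003, -0.132, 0, 0, 0, 0, -0.002, -0.003, -0.132, 0])

```text
clock: 19.88
position: [0.5013, 0.345, 0.3273]
ee_rot: [0.966, 0.259, -0.0, -0.0]
ft_force: [-1.0, 0.7, -0.7]
grip_width: -0.003
grasp_force: 0.0
```

```bash
python3 look.py w9
python3 - <<'E'
from h import *;import json
def dark(n):
    im=cv2.imread(n).max(2)[130:208,225:305]; b=(im<80).astype(np.uint8)
    k,l,st,ce=cv2.connectedComponentsWithStats(b); i=1+st[1:,4].argmax(); ys,xs=np.where(l==i)
    r=cv2.minAreaRect(np.c_[xs+225,ys+130].astype(np.float32)); return st[i],r
for n in ("w8","w9"): print(n,dark(n+"_raw.png"))
m=json.load(open("w9.json"))
d=np.array([-.9933,.1156]);H=np.array([.5408,.338])
for a,(L,z) in {"up":(53,.208),"down":(58,.184)}.items(): print(a,proj(m,(*(H+d*L/1000),z)))
# flange check
im=cv2.imread("w9_raw.png"); print(abs(im.astype(int)-cv2.imread("w8_raw.png"))[180:270,360:500].mean())
E
```

```text
19.875 [0.50133789 0.34501698 0.32726704] [ 9.65847924e-01  2.59109535e-01 -1.87053583e-04 -2.74099753e-05] [-1.22659408  0.30732676  0.71186069  1.40588663 -0.1995617   1.50162029
 -1.57092346]
w8 (array([  24,    8,   46,   59, 1013], dtype=int32), ((267.7394104003906, 167.17800903320312), (27.201416015625, 55.49335861206055), 36.63410949707031))
w9 (array([ 35,   8,  37,  47, 612], dtype=int32), ((273.5845642089844, 160.35980224609375), (27.099206924438477, 39.749786376953125), 42.397438049316406))
up (np.float64(246.58081681387904), np.float64(203.9731053132262))
down (np.float64(243.84012660243695), np.float64(200.23356317579677))
9.122037037037037
```

Run:
```python
from h import *
for n in ("w8","w9"):
    im=cv2.imread(n+"_raw.png")
    print(n,[im[int(round(v)),int(round(u))].tolist() for u,v in zip(np.linspace(284,240,16),np.linspace(143,208,16))])
    for y in (150,165,180,190,200): print(y,im[y,232:300:4].max(1))
```

```text
w8 [[170, 162, 147], [72, 71, 76], [73, 72, 78], [70, 69, 77], [70, 71, 79], [68, 69, 78], [66, 67, 78], [66, 67, 80], [65, 66, 80], [63, 65, 80], [61, 62, 79], [63, 64, 82], [62, 62, 82], [107, 112, 132], [67, 72, 225], [66, 71, 226]]
150 [225 229 230 226 221 204 232 243  82  79  79  77  76  77  76 154 149]
165 [227 222 216 184 243 164  80  80  79  78  77  76  77  75 145 169 182]
180 [221 242 241  82  81  81  80  79  80  79  78 125 147 146 146 145 219]
190 [143 137  82  82  81  82  79  81  80 103 227 228 229 152 150 155 155]
200 [225 225 225 206 137  80  81  81 223 227 233 235 236 231 229 226 148]
w9 [[131, 124, 116], [75, 72, 79], [73, 71, 79], [71, 70, 80], [69, 69, 78], [68, 68, 79], [69, 68, 80], [67, 68, 80], [67, 68, 82], [66, 67, 82], [64, 65, 82], [53, 55, 77], [64, 66, 85], [107, 116, 145], [68, 74, 227], [66, 72, 225]]
150 [225 228 229 227 221 224 231 213 230  79  80  78  78  78  77  98 228]
165 [228 222 219 193 212 218  81  81  81  80  79  79  78  77 114 148 186]
180 [229 201 218  83  83  83  82  82  81  80  81 194 148 145 146 145 219]
190 [143 203  83  84  84  80  84  83  82 217 230 227 229 174 151 155 154]
200 [225 225 226 204 155  86  84 186 223 226 233 234 237 230 228 226 146]
```

The difference comes only from brightness. I'll move the arm back out of the side camera's sight and compare that view with the first one.

Call:
play_rows(plan=[0, 0, 0, -0.1255, -0.351, 0, 0, 0, 0, 0, -0.1255, -0.351, 0, 0, 0, 0, 0, -0.1255, -0.351, 0, 0, 0, 0, 0, -0.1255, -0.351, 0, 0, 0, 0, 0, -0.1255, -0.351, 0, 0, 0, 0, 0, -0.1255, -0.351, 0, 0, 0, 0, 0, -0.1255, -0.351, 0, 0, 0, 0, 0, -0.1255, -0.351, 0, 0])

```text
clock: 20.92
position: [0.2176, 0.5855, 0.3266]
ee_rot: [0.966, 0.259, -0.0, 0.001]
ft_force: [0.9, 0.3, -0.2]
grip_width: -0.0
grasp_force: 0.0
```

Run:
```python
from h import *
s=viewer.camera_model("side"); im=viewer.camera("side")[:,:,::-1]; a=cv2.imread("side0_raw.png"); cv2.imwrite("side1_raw.png",im)
H=np.array([.5408,.338]);d=np.array([-.9933,.1156])
print("hinge",proj(s,(*H,.181)),"end up",proj(s,(*(H+d*.053),.207)),"end down",proj(s,(*(H+d*.058),.184)))
for n,i in (("before",a),("after",im)):
    g=i[104:132,194:226].max(2); ys,xs=np.where(g<105); print(n,len(ys),"centroid",xs.mean()+194,ys.mean()+104,"box",xs.min()+194,xs.max()+194,ys.min()+104,ys.max()+104)
    for c in range(196,224,3): print(c,(np.where(g[:,c-194]<105)[0]+104).tolist())
```

```text
hinge (np.float64(213.9398489611323), np.float64(112.60287207693857)) end up (np.float64(198.11071686127434), np.float64(108.89329841278868)) end down (np.float64(197.3907020146541), np.float64(114.71645665077939))
before 51 centroid 206.49019607843138 110.2156862745098 box 200 214 107 112
196 []
199 []
202 [108, 109, 110, 111]
205 [109, 110, 111, 112]
208 [109, 110, 111, 112]
211 [110, 111, 112]
214 [110, 111]
217 []
220 []
223 []
after 30 centroid 208.66666666666666 113.36666666666667 box 200 214 110 116
196 []
199 []
202 []
205 [115]
208 [113, 114, 115]
211 [112, 113, 114]
214 [110, 111]
217 []
220 []
223 []
```

In the side view the paddle's outer end dropped about 6 px, which matches fully down and staying there. Handing in.

```bash
python3 -c "
from workcell import manip
print(manip.hand_in())"
```

```text
the job is handed in; nothing more can be done
None
```

I handed the job in at about 21 s, but the hand-in returned no verdict: by my measurements the wider mug stands on the coaster, the infuser is seated in it, and the kettle switch is down and stayed down after release.

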